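# Hang the slab roller's handwheel on its sprung J-hook

## Robot

A 6-joint arm with a two-finger parallel gripper is mounted at the origin on the work surface. World frame = base frame: x ahead of the robot, y to its left, z up, the work surface at z = 0. Lengths are in m, angles in rad, forces in N, time in s.
With the tool pointing down it reaches from about 0.3 to 0.775 m from the base axis. Payload 14.6 kg.
Tool frame: the origin (TCP) lies at the very end of the fingers, on their centre line; the grasp point (between the pads) lies 19 mm behind it; x points along the fingers, z is the direction in which the jaws open and shut, and the axes are right-handed (so a half turn about x gives the same grasp; the last joint's range is limited). The gripper opens to 94 mm and grips with 3 to 60 N. Pads are 16 mm wide; open, the fingers measure 119 mm over their backs; the gripper's body (75 mm by 177 mm) begins 78 mm behind the grasp point.
Start: joints at [-1.415, 0.3, 1.521, -0, 1.321, -0.067], TCP at [0.122, -0.536, 0.205] pointing down, gripper open.
Joint ranges: [-3.03, 3.03], [-0.79, 2.21], [0.23, 2.52], [-1.04, 4.18], [0, 3.07], [-2.55, 2.55]. Speed limits (rad/s): [2.22, 2.22, 2.57, 3.14, 3.14, 3.14].

## Interface

Orientations are given as [roll, pitch, yaw] about the fixed x, y, z axes, in that order (R = Rz(yaw) Ry(pitch) Rx(roll)).
In Python, from station import ctrl gives the robot as it stands. The module is installed in compiled form; this text tells all that it offers.
- The arm moves only by the tool servo_tool, never from a script. Its argument "motion" is one flat list of numbers, 4 for each row, row after row: the shift along the tool's x, y, z in mm, then the turn about the tool's x in degrees. In form: [dx, dy, dz, roll, dx, dy, dz, roll, ...]. A call has 1 to 20 rows; each row is the pose to reach, as a shift and turn from the pose commanded when the call began, along the tool's axes at that moment; what a row does not reach only later rows make up. A row lasts 1/8 s, in which the tool goes at most 62.5 mm and 10.7 degrees, less where a joint would pass 70% of its speed; a pose out of reach is approached as far as the arm can. A call with a gripper value outside its range is refused whole. "gripper" is the opening, from 0 (shut) to 1 (fully open), set as the call begins (left out, the last holds). The fingers move at their own pace and stop on an object; "force" is the grip in N (left out, the last holds). Time passes only in rows, so rows that repeat a pose let the fingers close. It gives the time, the measured TCP pose, the force and the opening at its end, in the units of the state.
- ctrl.get_obs(): the state, without advancing time (a new reading comes with each control period).
- ctrl.camera(name): name is "side" or "top" or "wrist"; returns a dict with "color" (400x640x3 uint8, red, green, blue), "z_map" (400x640 float32, m along the optical axis (not along the pixel's ray), 0 where there is no reading), "fx", "fy", "cx", "cy" (pixels), "rvec" (rotation vector, rad) and "tvec" (3), from world to camera coordinates, as OpenCV has them. Camera axes: x right, y down, z forward; pixel columns grow to the right and rows downward; lengths in m; the calibration is good to about 2 mm. A picture is of the moment at which its call begins.
- ctrl.hand_in(): hands the job in, once; it reports no verdict.
The state is a dict: "time_s": time; "qpos": joint angles; "joint_vel": joint speeds; "tau": joint torques, N m; "ee_pos": TCP position; "eef_rot": TCP orientation; "force": force on the tool from outside, world axes, zero at the start; "moment": the same for the moment, N m; "grip_width": finger opening in m.
Only numpy, scipy, OpenCV 4.12 (cv2) and the standard library are available. Lean on these libraries where they do the work, as an engineer would, in place of code of your own. Each camera call takes 0.05 s, during which the arm holds its last target.

## Task

Lift the spoked handwheel by its rim out of the wooden rack and hang it on the J-hook of the stand: push the hook's sprung keeper plate back with the side of the rim, lower the rim behind the upturned tip until you feel the hook take its weight, draw the rim forward against the tip, and only then let go, so that the wheel hangs straight below the hook, held between tip and keeper, with its lone spoke still pointing straight down. Be gentle: press on the hook with less than 20 N, never slew the wheel round on the hook, spoke out of plumb, and do not let it drop or swing when you let go. Leave everything else where it is, the bat in the rack's other slot included.

Things in the scene. Friction and masses are not known exactly. Their poses are not given: they have to be found in the camera images.
- wheel: grey three-spoked handwheel, upright in the rack. Origin at its centre; x = axle (level), z up at the start. Rim: outer diameter 200, inner 168 (16 deep), 20 wide along the axle, flat sides. Hub diameter 24, 24 wide. Spokes 14 wide, straight down and 60 degrees either side of straight up: the window below the top of the rim is free from 12 to 84 above the centre. 0.28 to 0.42 kg
- rim_top (a point): point of the wheel's rim that is highest at the start, mid-depth and mid-width (92 above the wheel's centre); axes as the wheel's. This part goes on the hook. Grip the rim across its 20 width from straight above, about 40 to the side of here: the hook stays clear of the fingers
- rack: fixed wooden rack. Origin on the table under the wheel's slot; x = across the slots (the wheel's axle), y = along them. Slot floor 12 above the table, slot 24 wide, cheeks up to 57 above the table; low chocks stop the wheel rolling. The second slot, at x +75, holds the bat
- stand: fixed steel stand with a sprung J-hook. Origin on the table, under the centre of the hung wheel; x points from the hook's tip to the post, y sideways. Base plate 12 thick, x -60 to 140, y +-70. Post 30 x 30, axis at x 100, top 250 above the table, with the hook's collar (42 x 42) on it
- post_top (a point): centre of the post's top, axes as the stand's (x = from tip to post). The hook's arm, 10 thick, runs on y = 0 from the post to the tip. The tip turns up 14 above the arm's top; its inner side is at stand x -10 (at the arm) to -16 (top), outermost x -26. The arm's height is NOT measured: its top is fixed somewhere 211 to 239 above the table; find it by feel
- keeper (a joint): sprung keeper plate on the arm, 28 wide, 10 below to 56 above the arm's top. Value: metres pushed back towards the post, 0 at rest, hard stop 0.026. Its face is at stand x = 0 + value. Spring about 1 N at rest + 80 N/m, damped. Rest gap to the tip 10: push it back 0.012 or more (0.017 is good) with the 20 wide rim to get behind the tip; wheel home: about 0.010
- bat: bystander: solid round plywood bat, diameter 150, 15 thick, standing upright in the rack's second slot; origin at its lowest point
- cup: bystander: small terracotta cup, diameter 60, 60 tall; origin at the centre of its underside
- rib: bystander: flat wooden rib, 90 x 45 x 8; origin at the centre of its underside
- jar: bystander: lidded jar, diameter 64, 85 tall; origin at the centre of its underside
- brush: bystander: flat brush lying on the table on the robot's side, bristles away from the robot
- spatula: bystander: spatula lying on the table on the robot's side, blade away from the robot
- bowl: bystander: white bowl, diameter 130, 50 tall; origin at the centre of its underside
Things that resemble listed ones, but are neither listed nor needed, are in the scene too. Of the things that look like the rack, the larger one is meant.

How it is judged:
On the way, in this order (a step that is already met when the one before it is completed fails the run):
1. the wheel is gripped and lifted clear of the rack (contact force between wheel and rack below 0.05 N and height (world z) of wheel above 0.15 m and contact force between wheel and the fingers above 1 N), for 0.1 s.
2. the held rim pushes the keeper plate back by more than 10.5 mm (value of joint keeper above 0.0105 m and contact force between wheel and stand above 1 N and contact force between wheel and the fingers above 1 N), for 0.1 s.
3. the hook takes the weight of the wheel while it is still held (value of joint keeper between 0.006 and 0.024 m and contact force between wheel and stand above 4.2 N and contact force between wheel and the fingers above 1 N), for 0.1 s.
At the end, for the whole second after the job is handed in: Wheel at rest, rim in the hook: keeper pushed back 6-13.5 mm, wheel centre 112-165 mm high, within 10 mm of the stand's origin along the arm and 20 mm across it, axle within 0.2 rad of the arm, lone spoke within 0.12 rad of straight down (value of joint keeper between 0.006 and 0.0135 m and contact force between wheel and stand above 1 N and height (world z) of wheel between 0.112 and 0.165 m and x of wheel in the frame of stand between -0.01 and 0.01 m and y of wheel in the frame of stand between -0.02 and 0.02 m and angle between the x axis of wheel and the x axis of stand, either way round below 0.2 rad and angle between wheel's own z axis and vertical below 0.12 rad and linear speed of wheel below 0.03 m/s and angular speed of wheel below 0.3 rad/s); the robot touches nothing.
It fails at once if the wheel presses on the stand with more than 20 N (contact force between wheel and stand above 20 N).
It fails at once if the robot presses on the stand with more than 20 N (contact force between any of the fingers, the arm and stand above 20 N).
It fails at once if the wheel, touching the stand, is turned more than 0.12 rad out of plumb (contact force between wheel and stand above 0.5 N and angle between wheel's own z axis and vertical above 0.12 rad).
It fails at once if the wheel, not held, moves faster than 0.3 m/s (dropped or swinging) (contact force between wheel and the fingers below 0.05 N and linear speed of wheel above 0.3 m/s).
It fails at once if a bystander is moved by more than 30 mm (distance of any of bat, cup, rib, jar, brush, spatula, bowl from where it was at the start of the episode above 0.03 m).
It also fails if it takes over 61 s, if anything falls off the work surface, if the arm or the gripper's body presses on something with over 40 N, if the wrist force passes 120 N, or if a joint passes its speed limit or range.

## Working session

There is one attempt and no reset: what is moved stays moved. The work goes in short steps, Python scripts to look and compute and a tool call to move; the robot and the scene stay as the last step left them, time stands still between calls to the robot, and variables do not carry over. Pictures are saved under pics/ and viewed, and the job is handed in when it is done.

Besides the shell and the picture viewer there is one more tool, called after "Request:" by a JSON object that holds its "fn" and its "kwargs", one argument or row to a line. servo_tool: Moves the arm, as the interface text tells. Its arguments: {"type":"object","properties":{"motion":{"type":"array","items":{"type":"number"}},"gripper":{"type":"number"},"force":{"type":"number"}},"required":["motion"]}

```bash
mkdir -p pics
cat > h.py <<'E'
import numpy as np, cv2
from station import ctrl
def snap(n,tag):
    c=ctrl.camera(n); np.savez(f'{n}_{tag}.npz',**c); cv2.imwrite(f'pics/{n}_{tag}.png',c['color'][...,::-1]); return c
def load(n,tag): return dict(np.load(f'{n}_{tag}.npz'))
def cloud(c):
    R,_=cv2.Rodrigues(c['rvec']); z=c['z_map']; v,u=np.mgrid[:400,:640]
    P=np.stack([(u-c['cx'])/c['fx']*z,(v-c['cy'])/c['fy']*z,z],-1)
    return (P-np.ravel(c['tvec']))@R, z>0
E
python3 - <<'E'
from h import *
o=ctrl.get_obs(); print(o)
for n in ['side','top','wrist']:
    c=snap(n,'0'); R,_=cv2.Rodrigues(c['rvec']); print(n,c['fx'],-R.T@np.ravel(c['tvec']),R[2],(c['z_map']>0).mean())
E
```

```text
{'time_s': 0.0, 'qpos': array([-1.41461366e+00,  3.00480010e-01,  1.52159556e+00, -4.54602418e-06,
        1.32072258e+00, -6.65800440e-02]), 'joint_vel': array([-0.00115249, -0.00162761, -0.0001934 , -0.00107164, -0.00127639,
       -0.00017624]), 'tau': array([-1.53592387e-04, -5.31811166e+01, -3.52736771e+01,  7.08374265e-02,
        2.43608822e-02, -9.29064868e-05]), 'ee_pos': array([ 0.12147242, -0.53613561,  0.20487533]), 'eef_rot': array([3.07866526, 1.56959083, 1.73063276]), 'force': array([ 0.18058415, -0.34186666, -0.30263865]), 'moment': array([ 0.03575285, -0.01522493, -0.01654391]), 'grip_width': 0.09371356017408969}
side 461.4440543087327 [-0.30130785  0.97192152  0.91890888] [ 0.50582862 -0.6861095  -0.5228682 ] 0.99604296875
top 480.0143744887001 [ 0.19680796 -0.00801283  1.51282764] [ 0.15911781  0.00780022 -0.98722879] 0.99587890625
wrist 351.50128447174865 [ 0.19924768 -0.51865249  0.38385036] [-0.26672702 -0.05980733 -0.96191464] 0.99592578125
```

View pics/top_0.png

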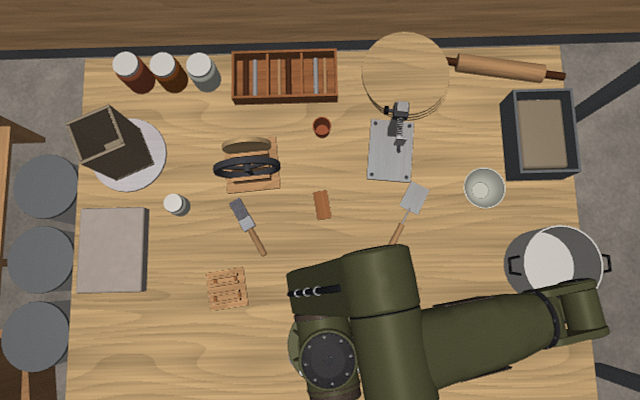

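View pics/side_0.png

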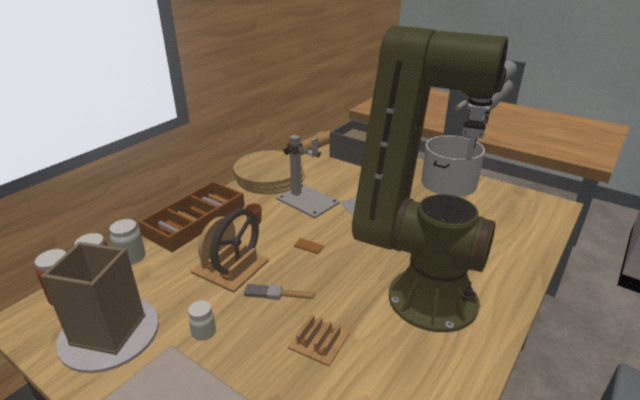

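View pics/wrist_0.png

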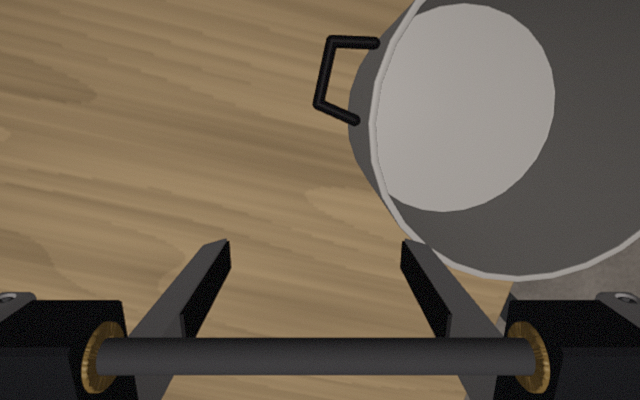

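The top view shows the wheel in its rack at about (247,167), with the bat behind it at (247,146). The stand's base plate is at (391,150) and its post and collar at (400,108). Next I measure both from the depth clouds.

Run:
```python
from h import *
def im(n,u0,v0,u1,v1,s,out):
    c=load(n,'0')['color'][v0:v1,u0:u1,::-1]; cv2.imwrite(out,cv2.resize(c,None,fx=s,fy=s,interpolation=cv2.INTER_CUBIC))
im('top',200,80,440,220,3,'pics/tc.png'); im('side',180,120,360,300,3,'pics/sc.png')
for n in ['top','side']:
    c=load(n,'0'); P,m=cloud(c); 
    if n=='top':
        for (u,v) in [(391,150),(372,178),(411,124),(398,108),(400,130),(247,167),(235,190),(246,146)]: print((u,v),P[v,u].round(3),c['color'][v,u])
```

```text
(391, 150) [ 0.599 -0.218  0.015] [157 155 154]
(372, 178) [ 0.197 -0.008  1.513] [152 157 161]
(411, 124) [ 0.686 -0.288  0.009] [145 140 140]
(398, 108) [ 0.655 -0.211  0.247] [174 169 164]
(400, 130) [ 0.602 -0.218  0.215] [107 104 103]
(247, 167) [0.531 0.227 0.118] [67 65 70]
(235, 190) [0.483 0.284 0.007] [178 136  94]
(246, 146) [0.597 0.231 0.114] [84 70 49]
```

View pics/tc.png

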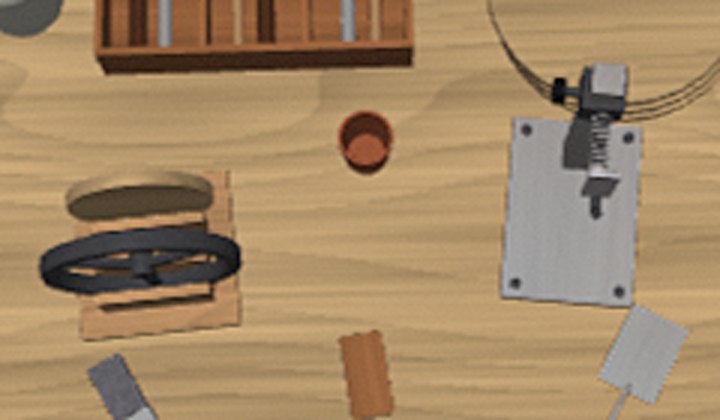

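View pics/sc.png

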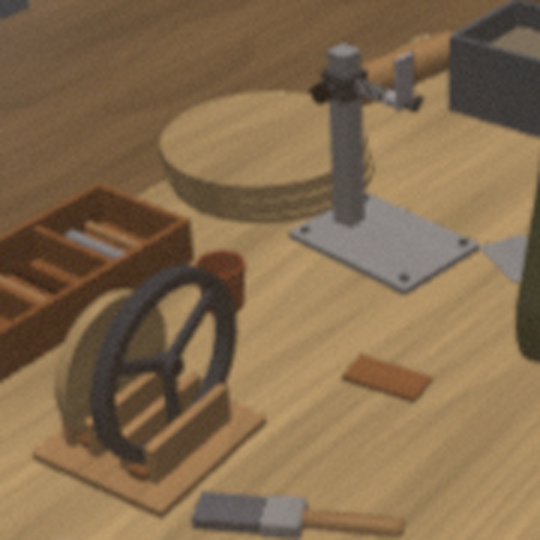

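The crops show the plate corners at (512,117), (642,127), (632,306) and (500,297). The tip, keeper and spring lie on a line pointing at the robot, so stand x is close to world +x. The wheel's axle is close to world x as well.

```bash
cat > m.py <<'E'
from h import *
def onplane(c,uv,z):
    R,_=cv2.Rodrigues(c['rvec']); C=-R.T@np.ravel(c['tvec'])
    uv=np.atleast_2d(uv).astype(float); d=np.c_[(uv[:,0]-c['cx'])/c['fx'],(uv[:,1]-c['cy'])/c['fy'],np.ones(len(uv))]@R
    return C+d*((z-C[2])/d[:,2])[:,None]
if __name__=='__main__':
    c=load('top','0'); col=c['color'].astype(int); P,ok=cloud(c)
    sat=col.max(2)-col.min(2)
    m=((sat<25)&(col.min(2)>110)).astype(np.uint8); m[:116]=0; m[187:]=0; m[:,:355]=0; m[:,425:]=0
    m=cv2.morphologyEx(m,cv2.MORPH_OPEN,np.ones((3,3)))
    cs,_=cv2.findContours(m,cv2.RETR_EXTERNAL,cv2.CHAIN_APPROX_NONE); k=max(cs,key=cv2.contourArea)[:,0]
    W=onplane(c,k,0.012); r=cv2.minAreaRect((W[:,:2]*1000).astype(np.float32)); print('plate mm',r, cv2.boxPoints(r).round(1).tolist())
    hull=cv2.convexHull(k)[:,0]; print(cv2.contourArea(cv2.convexHull((W[:,:2]*1000).astype(np.float32))))
    # post top
    for n in ['top','side']:
        c=load(n,'0'); P,ok=cloud(c); col=c['color'].astype(int)
        b=ok&(P[...,0]>.45)&(P[...,0]<.75)&(P[...,1]>-.3)&(P[...,1]<-.15)&(P[...,2]>.03)
        q=P[b]; t=q[abs(q[:,2]-.25)<.005]; print(n,'post top',len(t),t.min(0),t.max(0),t.mean(0)) if len(t) else 0
        mm=(q[:,0]<.63)&(q[:,2]>.15); a=q[mm]; print(' tip..',len(a),a.min(0),a.max(0))
        # wheel
        b=ok&(P[...,0]>.44)&(P[...,0]<.6)&(P[...,1]>.08)&(P[...,1]<.38)&(P[...,2]>.05)&(col.max(2)<100)&((col.max(2)-col.min(2))<22)
        q=P[b]; print(n,'wheel',len(q),q.min(0),q.max(0))
        np.save(f'w_{n}.npy',q)
E
python3 m.py
```

```text
plate mm ((592.2406005859375, -226.6858673095703), (162.32699584960938, 211.75039672851562), 83.6045913696289) [[478.0, -295.6000061035156], [688.4000244140625, -319.1000061035156], [706.5, -157.8000030517578], [496.1000061035156, -134.1999969482422]]
30604.55399905541
top post top 129 [ 0.55801156 -0.23830582  0.24511363] [ 0.67601809 -0.20019933  0.25431551] [ 0.64827623 -0.22299947  0.24956637]
 tip.. 213 [ 0.53587468 -0.2281875   0.1996969 ] [ 0.62844305 -0.19925623  0.27657639]
top wheel 847 [0.50429471 0.12997912 0.05002059] [0.58463663 0.32580335 0.21716844]
side post top 49 [ 0.55443541 -0.23570016  0.24529981] [ 0.67108599 -0.1970638   0.25485727] [ 0.62077237 -0.2171947   0.24834569]
 tip.. 193 [ 0.53118729 -0.22989981  0.19933542] [ 0.62881488 -0.19562185  0.26928222]
side wheel 1020 [0.50667471 0.13535404 0.05011583] [0.59784846 0.329956   0.21235851]
```

Run:
```python
from m import *
c=load('top','0')
K=np.array([[512,117],[642,127],[632,306],[500,297]])/3+[200,80]-.33
W=onplane(c,K,.012); print(W.round(3)); print('edges',np.linalg.norm(np.roll(W,-1,0)-W,axis=1).round(4))
yaws=[np.arctan2(*(W[0]-W[3])[[1,0]]),np.arctan2(*(W[1]-W[2])[[1,0]]),np.arctan2(*(W[0]-W[1])[[1,0]])-np.pi/2,np.arctan2(*(W[3]-W[2])[[1,0]])-np.pi/2];print('yaw',np.round(yaws,3))
# post top face pixels
P,ok=cloud(c)
b=ok&(P[...,0]>.64)&(P[...,0]<.69)&(P[...,1]>-.25)&(P[...,1]<-.18)&(abs(P[...,2]-.25)<.006)
b[:, :]&=c['color'].min(2)>150
v,u=np.nonzero(b); print('posttop px',len(u),u.min(),u.max(),v.min(),v.max())
cs,_=cv2.findContours(b.astype(np.uint8),cv2.RETR_EXTERNAL,cv2.CHAIN_APPROX_NONE); r=cv2.minAreaRect((onplane(c,max(cs,key=cv2.contourArea)[:,0],.25)[:,:2]*1000).astype(np.float32)); print(r)
print('mean',onplane(c,[[u.mean(),v.mean()]],.25))
# wheel
for n in ['top','side']:
    q=np.load(f'w_{n}.npy'); q=q[(q[:,2]>.06)]
    # rim plane by robust line fit in xy
    mask=np.ones(len(q),bool)
    for _ in range(6):
        a,bb,cc=np.linalg.lstsq(np.c_[q[mask][:,1],q[mask][:,2],np.ones(mask.sum())],q[mask][:,0],rcond=None)[0]
        r=q[:,0]-(a*q[:,1]+bb*q[:,2]+cc); mask=abs(r)<.015
    print(n,'x=a y+b z+c',a,bb,cc,'x at .23,.11',a*.23+bb*.11+cc, mask.sum())
    t=q[mask]; t0=t[t[:,2]>.14]; 
    # outer circle fit: max z per y bin
    rows=[]
    for y in np.arange(.13,.34,.01):
        s=t[(t[:,1]>=y)&(t[:,1]<y+.01)]
        if len(s)>2 and s[:,2].max()>.13: rows.append([y+.005,np.percentile(s[:,2],97)])
    rows=np.array(rows); A=np.c_[2*rows,np.ones(len(rows))]; sol=np.linalg.lstsq(A,(rows**2).sum(1),rcond=None)[0]; print('circ',sol[:2],np.sqrt(sol[2]+sol[0]**2+sol[1]**2), 'zmax',q[:,2].max(), 'y range',np.percentile(t[:,1],[.5,99.5]))
    top=t[t[:,2]>np.percentile(t[:,2],80)]; print('top pts x',np.percentile(top[:,0]-a*(top[:,1]-.23),[2,50,98]))
```

```text
[[ 0.707 -0.157  0.012]
 [ 0.691 -0.297  0.012]
 [ 0.494 -0.275  0.012]
 [ 0.508 -0.136  0.012]]
edges [0.1408 0.1981 0.14   0.1998]
yaw [-0.104 -0.107 -0.108 -0.096]
posttop px 55 398 407 102 110
((659.38720703125, -222.74356079101562), (24.687429428100586, 23.223691940307617), 87.197998046875)
mean [[ 0.65894003 -0.22079262  0.25      ]]
top x=a y+b z+c -0.07845461704266084 0.019968852721960362 0.5418076566806788 x at .23,.11 0.5259596685602824 791
circ [0.22676142 0.11262187] 0.10191802604616433 zmax 0.217168436002896 y range [0.13045755 0.31948298]
top pts x [0.51891062 0.52831634 0.53831599]
side x=a y+b z+c -0.0736890198505417 0.003453619043531031 0.5389138915147862 x at .23,.11 0.52234531504395 960
circ [0.23262503 0.11273136] 0.0984148593102965 zmax 0.2123585050845425 y range [0.13897101 0.32852034]
top pts x [0.51439628 0.52170368 0.53601247]
```

```bash
cat > t.py <<'E'
from h import *
from scipy.spatial.transform import Rotation as Ro
def tool(): 
    o=ctrl.get_obs(); return o,Ro.from_euler('xyz',o['eef_rot']).as_matrix()
def plan(target,yaw=None):
    "target TCP world; yaw = jaw axis world yaw"
    o,R=tool(); d=R.T@(np.array(target)-o['ee_pos'])*1000
    jy=np.arctan2(R[1,2],R[0,2]); s=''
    if yaw is not None:
        # turn about tool x (down) by +a => world yaw -a
        a=-(yaw-jy)*R[2,0]*-1
        a=(jy-yaw); a=(a+np.pi/2)%np.pi-np.pi/2; s=' roll deg %.2f'%np.degrees(a)
    print('shift mm',d.round(1),s,'| tcp',o['ee_pos'].round(4),'jaw yaw %.3f'%jy,'t',round(o['time_s'],2),'F',o['force'].round(2),'w',round(o['grip_width'],4)); print('q6 %.2f'%o['qpos'][5])
E
python3 - <<'E'
from t import *
o,R=tool(); print(R.round(3)); 
plan([.528,.19,.34],.076)
E
```

```text
[[-0.     0.975  0.221]
 [ 0.001  0.221 -0.975]
 [-1.     0.    -0.001]]
shift mm [-134.4  557.  -618.5]  roll deg -81.59 | tcp [ 0.1215 -0.5362  0.205 ] jaw yaw -1.348 t 0.15 F [-0.21  0.29  0.06] w 0.0937
q6 -0.07
```

Request:
{"fn": "servo_tool", "kwargs": {
  "motion": [-60, 0, 0, 0, -134, 30, -30, -5, -134, 70, -78, -11, -134, 110, -122, -17, -134, 150, -167, -23, -134, 190, -211, -29, -134, 230, -255, -35, -134, 270, -300, -41, -134, 310, -344, -47, -134, 350, -389, -53, -134, 390, -433, -59, -134, 430, -477, -65, -134, 470, -522, -71, -134, 510, -566, -77, -134, 545, -605, -81.6, -134, 557, -618, -81.6, -134, 557, -618, -81.6, -134, 557, -618, -81.6],
  "gripper": 0.7,
  "force": 60
}}

```text
time_s: 2.4
ee_pos: [0.5279, 0.1887, 0.3395]
eef_rot: [-1.951, 1.571, -1.875]
force: [0.5, -0.5, -0.0]
grip_width: 0.0659
```

Run:
```python
from t import *
plan([.528,.19,.34],.076); snap('wrist','1')
```

```text
shift mm [-0.5  1.3  0.2]  roll deg -0.02 | tcp [0.5279 0.1887 0.3395] jaw yaw 0.076 t 2.4 F [ 0.52 -0.52 -0.01] w 0.0659
q6 0.20
```

View pics/wrist_1.png

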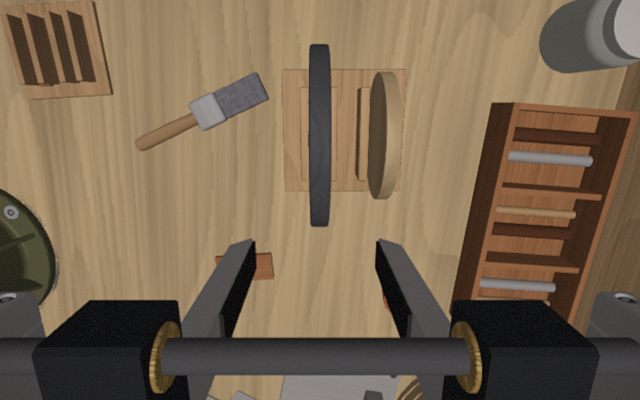

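The wrist view shows the rim almost edge-on, spanning u 309–331 and v 44–226, midway between the fingers. I use it to refine the wheel pose.

Run:
```python
from m import *
c=load('wrist','1'); P,ok=cloud(c); col=c['color'].astype(int)
b=ok&(P[...,2]>.16)&(P[...,2]<.23)&(abs(P[...,0]-.525)<.03)&(col.max(2)<110)
b[232:]=False
q=P[b]; print(len(q),q.min(0),q.max(0))
# mid-line per row using edges, at row's highest points
L=[]
for v in range(50,226,6):
    u=np.nonzero(b[v])[0]
    if len(u)<8: continue
    z=np.median(P[v,u,2]); e=onplane(c,[[u.min()-.5,v],[u.max()+.5,v]],z); L.append([*e.mean(0),e[1,0]-e[0,0]])
L=np.array(L); print(L.round(4)[::3])
f=np.polyfit(L[:,1],L[:,0],1); print('x=',f,'x@.23',np.polyval(f,.23))
y=L[:,1];z=L[:,2]
A=np.c_[2*y,2*z,np.ones(len(y))]; s=np.linalg.lstsq(A,y*y+z*z,rcond=None)[0]; print('c',s[:2],np.sqrt(s[2]+s[0]**2+s[1]**2))
```

```text
3710 [0.51274177 0.14202133 0.16010927] [0.54398691 0.31680556 0.21350944]
[[0.5222 0.3111 0.1677 0.0194]
 [0.5238 0.294  0.1874 0.0194]
 [0.5249 0.2785 0.198  0.0191]
 [0.526  0.2635 0.2049 0.0189]
 [0.5271 0.2487 0.2091 0.0189]
 [0.5283 0.2336 0.2115 0.019 ]
 [0.5295 0.2177 0.2103 0.0194]
 [0.5309 0.2008 0.2068 0.0199]
 [0.5325 0.1818 0.1989 0.0188]
 [0.534  0.1581 0.1808 0.0191]]
x= [-0.07787401  0.54654064] x@.23 0.5286296147232231
c [0.22937455 0.11227518] 0.09895086462643281
```

Run:
```python
from t import *
plan([.5318,.1895,.176],.0777)
```

```text
shift mm [163.8   0.7   3.8]  roll deg -0.14 | tcp [0.528  0.1885 0.3398] jaw yaw 0.075 t 2.45 F [-0.74 -0.34  0.8 ] w 0.066
q6 0.20
```

Request:
{"fn": "servo_tool", "kwargs": {
  "motion": [30, 1, 4, 0, 60, 1, 4, 0, 90, 1, 4, 0, 120, 1, 4, 0, 145, 1, 4, 0, 164, 1, 4, 0, 164, 1, 4, 0, 164, 1, 4, 0]
}}

```text
time_s: 3.45
ee_pos: [0.5325, 0.1904, 0.1767]
eef_rot: [0.182, 1.569, 0.257]
force: [0.6, 0.0, -0.7]
grip_width: 0.0658
```

Request:
{"fn": "servo_tool", "kwargs": {
  "motion": [0, 0, 0, 0, 0, 0, 0, 0, 0, 0, 0, 0, 0, 0, 0, 0, 0, 0, 0, 0, 0, 0, 0, 0],
  "gripper": 0,
  "force": 60
}}

```text
time_s: 4.2
ee_pos: [0.5321, 0.1907, 0.1754]
eef_rot: [2.821, 1.571, 2.897]
force: [-0.0, 0.5, 0.4]
grip_width: 0.0195
```

Run:
```python
from t import *
plan([.5318,.1895,.176],.0777)
snap('wrist','2')
```

```text
shift mm [-0.6 -1.2 -0.4]  roll deg -0.08 | tcp [0.5321 0.1907 0.1754] jaw yaw 0.076 t 4.2 F [-0.02  0.48  0.39] w 0.0195
q6 0.20
```

View pics/wrist_2.png

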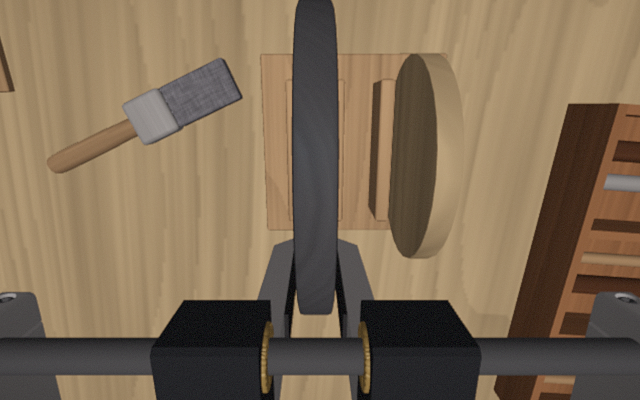

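The rim is gripped between the pads at about (315,300), with the opening reading 19.5 mm. Now I lift straight up.

Request:
{"fn": "servo_tool", "kwargs": {
  "motion": [-5, 0, 0, 0, -15, 0, 0, 0, -30, 0, 0, 0, -50, 0, 0, 0, -70, 0, 0, 0, -90, 0, 0, 0, -110, 0, 0, 0, -130, 0, 0, 0, -140, 0, 0, 0, -140, 0, 0, 0, -140, 0, 0, 0, -140, 0, 0, 0]
}}

```text
time_s: 5.75
ee_pos: [0.532, 0.1907, 0.3148]
eef_rot: [-2.931, 1.57, -2.854]
force: [0.5, -0.1, -3.9]
grip_width: 0.0195
```

Run:
```python
from t import *
plan([.476,-.243,.316],-.105)
snap('side','3'); snap('wrist','3')
cv2.imwrite('pics/s3.png',cv2.resize(load('side','3')['color'][100:300,180:420,::-1],None,fx=3,fy=3))
```

```text
shift mm [  -1.  -428.1  -88.8]  roll deg 10.38 | tcp [0.532  0.1907 0.3148] jaw yaw 0.076 t 5.75 F [ 0.5  -0.14 -3.88] w 0.0195
q6 0.20
```

View pics/s3.png

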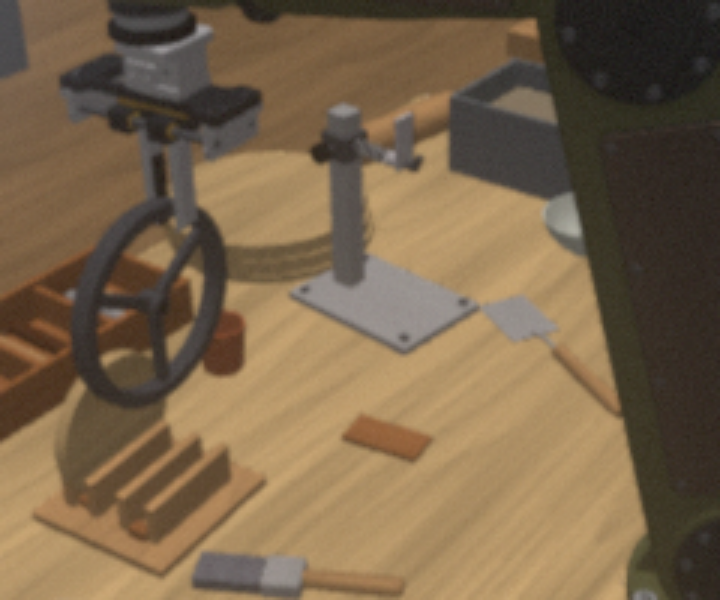

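View pics/wrist_3.png

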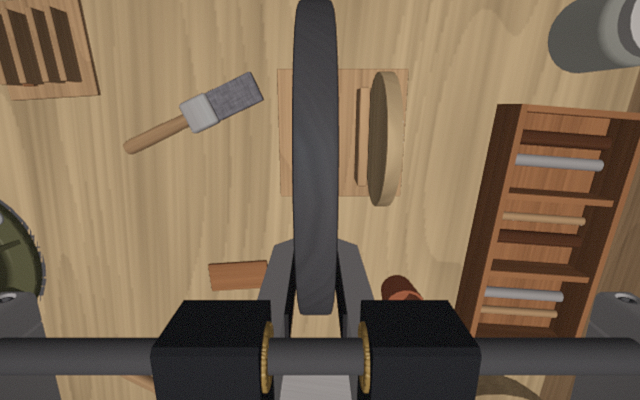

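Request:
{"fn": "servo_tool", "kwargs": {
  "motion": [0, -3, -10, 0, 0, -10, -25, 0, -5, -25, -40, 0, -5, -50, -55, 0, -5, -80, -70, 1, -5, -110, -80, 2, -5, -140, -89, 3, -5, -170, -89, 4, -5, -200, -89, 5, -5, -230, -89, 6, -5, -260, -89, 7, -5, -290, -89, 8, -5, -320, -89, 9, -5, -350, -89, 10, -5, -378, -89, 10.4, -5, -400, -89, 10.4, -5, -418, -89, 10.4, -5, -428, -89, 10.4, -5, -428, -89, 10.4, -5, -428, -89, 10.4]
}}

```text
time_s: 8.35
ee_pos: [0.476, -0.2423, 0.3205]
eef_rot: [1.239, 1.571, 1.134]
force: [1.3, 0.7, -4.3]
grip_width: 0.019
```

Run:
```python
from t import *
plan([.476,-.243,.32],-.105)
snap('side','4'); snap('wrist','4'); snap('top','4')
cv2.imwrite('pics/s4.png',cv2.resize(load('side','4')['color'][60:220,260:420,::-1],None,fx=3.5,fy=3.5))
```

```text
shift mm [ 0.5 -0.7  0. ]  roll deg 0.01 | tcp [ 0.476  -0.2423  0.3205] jaw yaw -0.105 t 8.35 F [ 1.27  0.74 -4.34] w 0.019
q6 -0.43
```

View pics/s4.png

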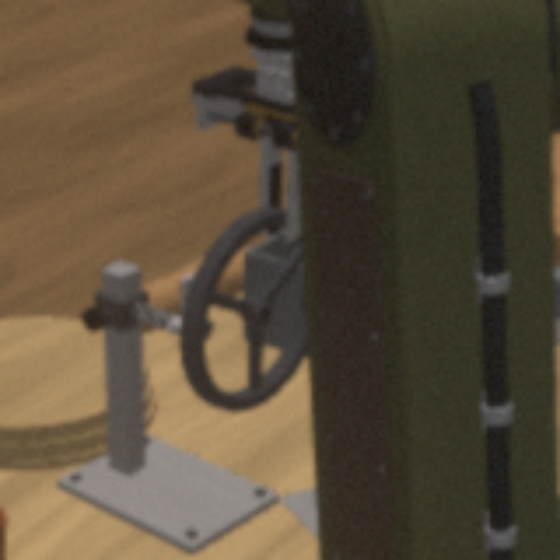

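View pics/wrist_4.png

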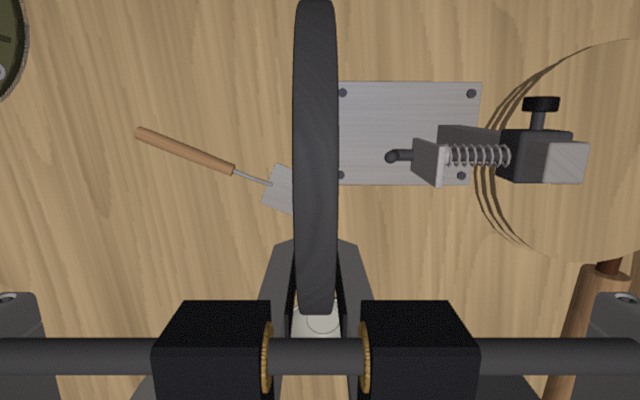

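View pics/top_4.png

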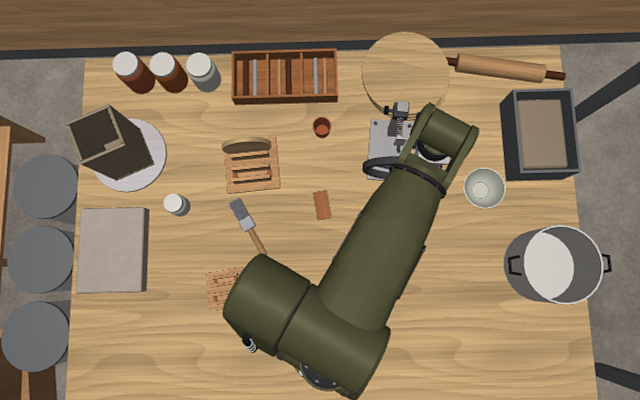

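The wrist view shows the hook clearly: tip at (391,156), keeper plate around (430,160), collar at (540,155), and the rim at u 293–338. I measure those from this picture, and check how the wheel sits in the hand.

```bash
cat > w.py <<'E'
from m import *
import sys
from t import tool
O=np.array([.5602,-.2118,0]); y0=-.105
Rs=np.array([[np.cos(y0),-np.sin(y0),0],[np.sin(y0),np.cos(y0),0],[0,0,1]])
def st(p): return (np.asarray(p)-O)@Rs
def rim(tag,o,R,vmax=232):
    "fit rim (outer surface) in wrist picture, tool frame and stand frame"
    c=load('wrist',tag); P,ok=cloud(c); col=c['color'].astype(int)
    T=(P-o['ee_pos'])@R  # tool coords x down y lateral z jaw
    b=ok&(abs(T[...,2])<.022)&(T[...,0]<.03)&(T[...,0]>-.06)&(col.max(2)<115); b[vmax:]=False
    L=[];
    for v in range(4,vmax,4):
        u=np.nonzero(b[v])[0]
        if len(u)<15: continue
        u=np.array([k for k in u if abs(k-np.median(u))<40])
        x=P[v,u,2]; z=np.median(x); e=onplane(c,[[u.min()-.5,v],[u.max()+.5,v]],z); m=e.mean(0); L.append(m)
    L=np.array(L); t=(L-o['ee_pos'])@R
    A=np.c_[2*t[:,1],2*t[:,0],np.ones(len(t))]; s=np.linalg.lstsq(A,t[:,1]**2+t[:,0]**2,rcond=None)[0]
    # fixed radius 0.1 fit
    from scipy.optimize import least_squares
    f=least_squares(lambda p:np.hypot(t[:,1]-p[0],t[:,0]-p[1])-.1,[.04,.064],loss='soft_l1',f_scale=.001).x
    p=np.polyfit(t[:,1],t[:,2],1)
    cen=o['ee_pos']+R@np.array([f[1],f[0],np.polyval(p,f[0])])
    print('n',len(t),'free circ (lat,down,r)',s[:2].round(4),np.sqrt(s[2]+s[0]**2+s[1]**2).round(4),'fixedR',f.round(4),'jaw off/slope',p.round(4))
    print('centre world',cen.round(4),'stand',st(cen).round(4)); return cen
if __name__=='__main__':
    o,R=tool(); rim(sys.argv[1],o,R)
E
python3 - <<'E'
from w import *
o,R=tool(); rim('4',o,R)
import copy
for tag,ee,yaw in [('2',[.5321,.1907,.1754],.076),('3',[.532,.1907,.3148],.076)]:
    z=np.array([np.cos(yaw),np.sin(yaw),0]); x=np.array([0,0,-1.]); Rr=np.c_[x,np.cross(z,x),z]; rim(tag,{'ee_pos':np.array(ee)},Rr)
c=load('wrist','4'); P,ok=cloud(c); S=st(P)
for uv in [(391,156),(391,151),(400,155),(408,155),(418,144),(440,150),(442,175),(430,160),(432,182),(565,160),(580,170),(520,150),(545,103),(345,93),(471,93),(460,176)]: print(uv,S[uv[1],uv[0]].round(4))
cs=onplane(c,[[586,142],[579,181],[547,142],[540,181]],.25); print('posttop mean',st(cs).round(4),st(cs.mean(0)))
cs=onplane(c,[[339,81],[480,81],[484,185]],.012); print('plate',st(cs).round(4))
cv2.imwrite('pics/w4.png',cv2.resize(c['color'][90:210,370:600,::-1],None,fx=3.4,fy=3.4,interpolation=cv2.INTER_CUBIC))
E
```

```text
n 57 free circ (lat,down,r) [0.0389 0.0639] 0.0995 fixedR [0.0387 0.0644] jaw off/slope [ 0.0002 -0.0001]
centre world [ 0.48   -0.2039  0.2562] stand [-0.0806 -0.0005  0.2562]
n 57 free circ (lat,down,r) [0.0393 0.0636] 0.0993 fixedR [0.0389 0.0642] jaw off/slope [-0.0017 -0.    ]
centre world [0.5291 0.2295 0.1112] stand [-0.0772  0.4356  0.1112]
n 57 free circ (lat,down,r) [0.0391 0.0632] 0.0989 fixedR [0.0386 0.0643] jaw off/slope [-0.0011  0.    ]
centre world [0.5291 0.2292 0.2505] stand [-0.0772  0.4353  0.2505]
(391, 156) [-0.0215  0.0017  0.2262]
(391, 151) [-0.0212  0.0052  0.2234]
(400, 155) [-0.0117  0.0008  0.2141]
(408, 155) [-0.0051  0.0008  0.2138]
(418, 144) [-0.0005  0.0107  0.2234]
(440, 150) [2.000e-04 1.200e-02 2.713e-01]
(442, 175) [ 0.0037 -0.0048  0.2695]
(430, 160) [-1.000e-04  2.900e-03  2.541e-01]
(432, 182) [-0.0005 -0.0108  0.2637]
(565, 160) [0.0976 0.0022 0.2498]
(580, 170) [ 0.1098 -0.0051  0.2498]
(520, 150) [0.0796 0.006  0.2235]
(545, 103) [0.0953 0.0413 0.2197]
(345, 93) [-0.0412  0.0546  0.0139]
(471, 93) [0.1239 0.0545 0.0161]
(460, 176) [ 0.1215 -0.056   0.017 ]
posttop mean [[ 0.1098  0.0149  0.25  ]
 [ 0.1106 -0.0131  0.25  ]
 [ 0.0824  0.0149  0.25  ]
 [ 0.0823 -0.0131  0.25  ]] [0.09624987 0.00090137 0.25      ]
plate [[-0.0493  0.0697  0.012 ]
 [ 0.1356  0.0696  0.012 ]
 [ 0.1592 -0.0701  0.012 ]]
```

View pics/w4.png

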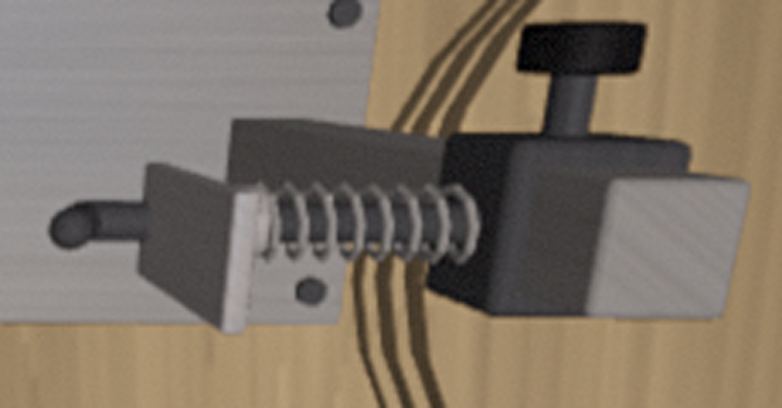

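The arm's top comes out near 0.214, from the arm itself, the tip top at 0.228 and the keeper top at 0.2705. The stand frame agrees within about 2 mm. The wheel hasn't slipped in the hand. I lower the tip into the window, then move the wheel forward.

Request:
{"fn": "servo_tool", "kwargs": {
  "motion": [10, 1, 0, 0, 25, 1, 0, 0, 40, 1, 0, 0, 55, 1, 0, 0, 70, 1, 0, 0, 85, 1, 0, 0, 97, 1, 0, 0, 104, 1, 0, 0, 104, 1, 0, 0, 104, 1, 5, 0, 104, 1, 15, 0, 104, 1, 25, 0, 104, 1, 35, 0, 104, 1, 44, 0, 104, 1, 52, 0, 104, 1, 58, 0, 104, 1, 60, 0, 104, 1, 60, 0, 104, 1, 60, 0]
}}

```text
time_s: 10.88
ee_pos: [0.5356, -0.2482, 0.2165]
eef_rot: [-0.742, 1.571, -0.847]
force: [-0.5, -0.1, -2.8]
grip_width: 0.0192
```

Run:
```python
from w import *
snap('wrist','5'); o,R=tool(); rim('5',o,R); print(o['time_s'],o['force'].round(2),o['ee_pos'].round(4),o['eef_rot'])
```

```text
n 57 free circ (lat,down,r) [0.039  0.0638] 0.0992 fixedR [0.0387 0.0645] jaw off/slope [-0.0676  0.0068]
centre world [ 0.5438 -0.2101  0.152 ] stand [-1.65e-02 -1.00e-04  1.52e-01]
10.925 [ 0.   -0.5  -4.12] [ 0.5356 -0.2482  0.2165] [-0.50415142  1.57075311 -0.60956118]
```

View pics/wrist_5.png

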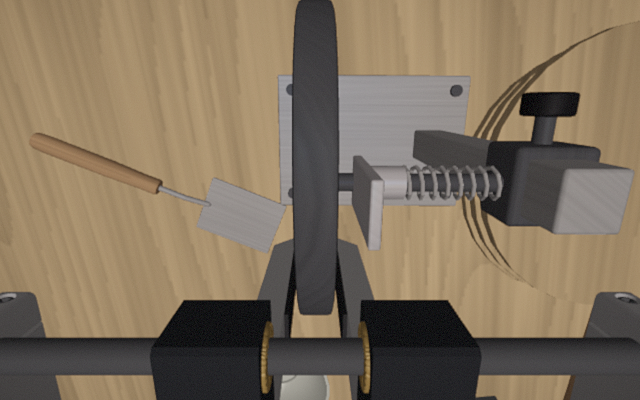

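The rim is at u 293–338, with the arm running under it to the keeper plate at u≈355. I now push the keeper back slowly.

Request:
{"fn": "servo_tool", "kwargs": {
  "motion": [0, 0, 3, 0, 0, 0, 6, 0, 0, 0, 9, 0, 0, 0, 11, 0, 0, 0, 13, 0, 0, 0, 15, 0, 0, 0, 17, 0, 0, 0, 19, 0, 0, 0, 21, 0, 0, 0, 23, 0, 0, 0, 25, 0, 0, 0, 27, 0, 0, 0, 27, 0, 0, 0, 27, 0, 0, 0, 27, 0, 0, 0, 27, 0]
}}

```text
time_s: 12.92
ee_pos: [0.5625, -0.251, 0.2164]
eef_rot: [-2.051, 1.571, -2.157]
force: [-1.8, -0.9, -3.4]
grip_width: 0.0194
```

Run:
```python
from w import *
c=snap('wrist','6'); snap('side','6'); o,R=tool(); print(o['time_s'],o['force'].round(2),o['ee_pos'].round(4),st(o['ee_pos']).round(4))
P,ok=cloud(c);S=st(P); b=ok&(abs(S[...,2]-.264)<.005)&(abs(S[...,1])<.014)&(S[...,0]<.06); print('keeper top x',np.percentile(S[b][:,0],[2,10,50,90]))
```

```text
13.025 [-3.   -1.39 -3.66] [ 0.5626 -0.251   0.2164] [ 0.0065 -0.0387  0.2164]
keeper top x [0.01634866 0.01638687 0.01649319 0.02060754]
```

View pics/wrist_6.png

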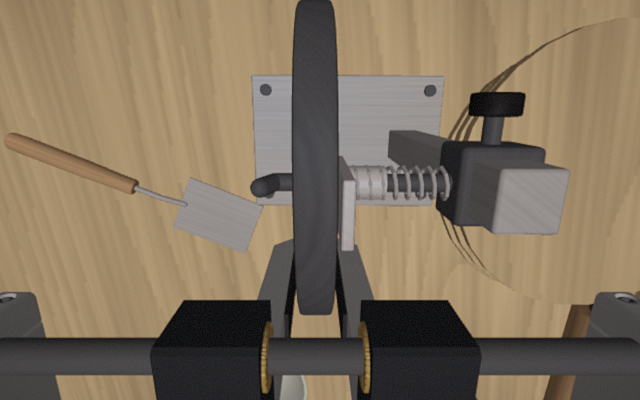

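The keeper is pushed back 16.5 mm, and the tip at (263,187) is clear on the far side of the rim. I lower towards the arm top, expecting contact after about 22 mm.

Request:
{"fn": "servo_tool", "kwargs": {
  "motion": [3, 0, 0, 0, 6, 0, 0, 0, 9, 0, 0, 0, 12, 0, 0, 0, 14, 0, 0, 0, 16, 0, 0, 0, 17, 0, 0, 0, 17, 0, 0, 0, 17, 0, 0, 0]
}}

```text
time_s: 14.15
ee_pos: [0.5625, -0.251, 0.1993]
eef_rot: [2.988, 1.571, 2.883]
force: [-2.2, -0.9, -4.5]
grip_width: 0.0197
```

Request:
{"fn": "servo_tool", "kwargs": {
  "motion": [1, 0, 0, 0, 2, 0, 0, 0, 2, 0, 0, 0]
}}

```text
time_s: 14.52
ee_pos: [0.5626, -0.251, 0.1974]
eef_rot: [3.005, 1.571, 2.9]
force: [-2.3, 0.2, -3.1]
grip_width: 0.0196
```

Request:
{"fn": "servo_tool", "kwargs": {
  "motion": [0.5, 0, 0, 0, 1, 0, 0, 0, 1, 0, 0, 0]
}}

```text
time_s: 14.9
ee_pos: [0.5626, -0.2509, 0.1964]
eef_rot: [2.455, 1.571, 2.35]
force: [-2.5, -0.2, -1.9]
grip_width: 0.0194
```

Request:
{"fn": "servo_tool", "kwargs": {
  "motion": [0.5, 0, 0, 0, 0.5, 0, 0, 0, 0.5, 0, 0, 0]
}}

```text
time_s: 15.28
ee_pos: [0.5625, -0.251, 0.1959]
eef_rot: [-3.093, 1.571, 3.084]
force: [-1.8, -0.0, -2.9]
grip_width: 0.0193
```

Request:
{"fn": "servo_tool", "kwargs": {
  "motion": [0.5, 0, 0, 0, 0.5, 0, 0, 0, 0.5, 0, 0, 0]
}}

```text
time_s: 15.65
ee_pos: [0.5626, -0.251, 0.1954]
eef_rot: [2.334, 1.571, 2.228]
force: [-2.3, 0.6, -2.8]
grip_width: 0.0193
```

Run:
```python
from w import *
c=snap('wrist','7'); o,R=tool(); print(o['time_s'],o['force'].round(2),o['moment'].round(3),o['ee_pos'].round(4),st(o['ee_pos']).round(4)); rim('7',o,R)
```

```text
15.7 [-2.68 -0.38 -2.68] [-0.133  0.259  0.083] [ 0.5626 -0.251   0.1954] [ 0.0065 -0.0387  0.1954]
n 57 free circ (lat,down,r) [0.0391 0.0636] 0.0991 fixedR [0.0387 0.0644] jaw off/slope [-0.0071  0.0004]
centre world [ 0.5668 -0.2125  0.131 ] stand [ 0.0066 -0.      0.131 ]
```

Request:
{"fn": "servo_tool", "kwargs": {
  "motion": [0.5, 0, 0, 0, 0.5, 0, 0, 0, 0.5, 0, 0, 0]
}}

```text
time_s: 16.08
ee_pos: [0.5626, -0.251, 0.1949]
eef_rot: [2.858, 1.571, 2.752]
force: [-2.3, 0.4, -2.6]
grip_width: 0.0196
```

Request:
{"fn": "servo_tool", "kwargs": {
  "motion": [0.5, 0, 0, 0, 0.5, 0, 0, 0, 0.5, 0, 0, 0]
}}

```text
time_s: 16.45
ee_pos: [0.5625, -0.251, 0.1944]
eef_rot: [-2.806, 1.571, -2.912]
force: [-2.4, -0.9, -3.3]
grip_width: 0.0195
```

Request:
{"fn": "servo_tool", "kwargs": {
  "motion": [0.5, 0, 0, 0, 0.5, 0, 0, 0, 0.5, 0, 0, 0]
}}

```text
time_s: 16.82
ee_pos: [0.5626, -0.251, 0.194]
eef_rot: [0.184, 1.571, 0.079]
force: [-3.5, 0.6, -1.9]
grip_width: 0.0194
```

Request:
{"fn": "servo_tool", "kwargs": {
  "motion": [0.5, 0, 0, 0, 0.5, 0, 0, 0, 0.5, 0, 0, 0]
}}

```text
time_s: 17.2
ee_pos: [0.5627, -0.251, 0.1937]
eef_rot: [-0.244, 1.57, -0.349]
force: [-2.9, 1.0, 1.8]
grip_width: 0.0194
```

Request:
{"fn": "servo_tool", "kwargs": {
  "motion": [0.5, 0, 0, 0, 0.5, 0, 0, 0, 0.5, 0, 0, 0]
}}

```text
time_s: 17.58
ee_pos: [0.5627, -0.251, 0.1935]
eef_rot: [-0.23, 1.57, -0.336]
force: [-3.4, 1.0, 5.7]
grip_width: 0.0195
```

Request:
{"fn": "servo_tool", "kwargs": {
  "motion": [0.5, 0, 0, 0, 0.5, 0, 0, 0, 0.5, 0, 0, 0]
}}

```text
time_s: 17.95
ee_pos: [0.5628, -0.251, 0.1934]
eef_rot: [-0.249, 1.57, -0.354]
force: [-3.5, 0.6, 8.6]
grip_width: 0.0193
```

Contact came at TCP z≈0.1938, and the wheel now presses with about 12 N. I ease off a little, then draw forward toward the tip.

Request:
{"fn": "servo_tool", "kwargs": {
  "motion": [-0.4, 0, 0, 0, -0.8, 0, 0, 0, -0.8, 0, 0, 0, -0.8, 0, 0, 0]
}}

```text
time_s: 18.45
ee_pos: [0.5627, -0.251, 0.1935]
eef_rot: [-0.23, 1.57, -0.335]
force: [-2.5, 1.5, 5.6]
grip_width: 0.0197
```

Request:
{"fn": "servo_tool", "kwargs": {
  "motion": [0, 0, -1, 0, 0, 0, -2, 0, 0, 0, -3, 0, 0, 0, -4, 0, 0, 0, -5, 0, 0, 0, -5, 0, 0, 0, -5, 0]
}}

```text
time_s: 19.32
ee_pos: [0.5577, -0.2504, 0.1935]
eef_rot: [-0.073, 1.57, -0.178]
force: [2.7, -0.6, 5.9]
grip_width: 0.0193
```

Run:
```python
from w import *
c=snap('wrist','8'); o,R=tool(); print(o['time_s'],o['force'].round(2),o['moment'].round(3),o['ee_pos'].round(4),st(o['ee_pos']).round(4)); rim('8',o,R)
P,ok=cloud(c);S=st(P); b=ok&(abs(S[...,2]-.264)<.005)&(abs(S[...,1])<.014)&(S[...,0]<.06); print('keeper top x',np.percentile(S[b][:,0],[2,10,50,90]))
```

```text
19.375 [2.06 0.42 5.58] [ 0.281 -0.54  -0.09 ] [ 0.5577 -0.2504  0.1935] [ 0.0015 -0.0387  0.1935]
n 57 free circ (lat,down,r) [0.0398 0.0633] 0.0991 fixedR [0.0394 0.0641] jaw off/slope [ 0.005  -0.0002]
centre world [ 0.5618 -0.2112  0.1294] stand [0.0015 0.0007 0.1294]
keeper top x [0.01157714 0.01165395 0.01176192 0.0139396 ]
```

Request:
{"fn": "servo_tool", "kwargs": {
  "motion": [-0.4, 0, 0, 0, -0.6, 0, 0, 0, -0.6, 0, 0, 0]
}}

```text
time_s: 19.75
ee_pos: [0.5575, -0.2504, 0.1936]
eef_rot: [2.96, 1.57, 2.855]
force: [2.5, 0.3, 2.0]
grip_width: 0.019
```

Request:
{"fn": "servo_tool", "kwargs": {
  "motion": [0, 0, -0.5, 0, 0, 0, -1, 0, 0, 0, -1, 0]
}}

```text
time_s: 20.12
ee_pos: [0.5564, -0.2503, 0.1937]
eef_rot: [2.996, 1.57, 2.891]
force: [1.4, 0.6, 0.7]
grip_width: 0.0195
```

Request:
{"fn": "servo_tool", "kwargs": {
  "motion": [0, 0, -0.5, 0, 0, 0, -0.5, 0, 0, 0, -0.5, 0]
}}

```text
time_s: 20.5
ee_pos: [0.556, -0.2503, 0.1937]
eef_rot: [2.998, 1.57, 2.893]
force: [1.1, 1.1, 0.1]
grip_width: 0.0198
```

Request:
{"fn": "servo_tool", "kwargs": {
  "motion": [0, 0, -0.5, 0, 0, 0, -0.5, 0, 0, 0, -0.5, 0]
}}

```text
time_s: 20.88
ee_pos: [0.5555, -0.2503, 0.1938]
eef_rot: [3.083, 1.571, 2.978]
force: [-0.8, -0.0, -0.7]
grip_width: 0.0196
```

Request:
{"fn": "servo_tool", "kwargs": {
  "motion": [0, 0, -0.5, 0, 0, 0, -0.5, 0, 0, 0, -0.5, 0]
}}

```text
time_s: 21.25
ee_pos: [0.5551, -0.2502, 0.1938]
eef_rot: [2.974, 1.571, 2.869]
force: [0.2, -0.7, -1.0]
grip_width: 0.0194
```

Run:
```python
from w import *
c=snap('wrist','9'); o,R=tool(); print(o['time_s'],o['force'].round(2),o['moment'].round(3),o['ee_pos'].round(4),st(o['ee_pos']).round(4)); rim('9',o,R)
P,ok=cloud(c);S=st(P); b=ok&(abs(S[...,2]-.264)<.005)&(abs(S[...,1])<.014)&(S[...,0]<.06); print('keeper top x',np.percentile(S[b][:,0],[2,10,50,90]))
```

```text
21.3 [-0.21  0.08 -1.96] [-0.096 -0.051 -0.01 ] [ 0.5551 -0.2502  0.1938] [-0.0011 -0.0387  0.1938]
n 57 free circ (lat,down,r) [0.0393 0.0635] 0.0991 fixedR [0.0389 0.0643] jaw off/slope [ 0.0052 -0.0005]
centre world [ 0.5588 -0.2115  0.1295] stand [-0.0014  0.0002  0.1295]
keeper top x [0.0088812  0.00894972 0.00907576 0.01201579]
```

View pics/wrist_9.png

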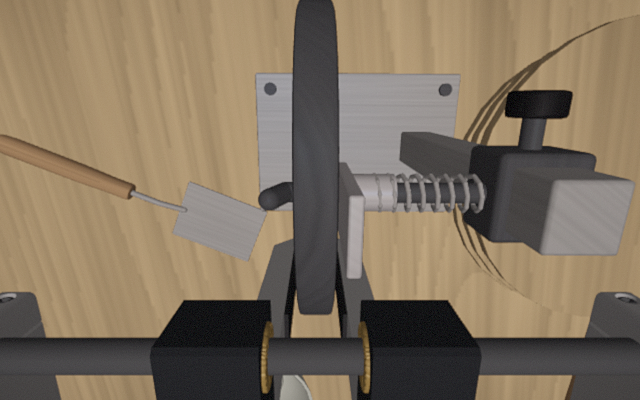

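Request:
{"fn": "servo_tool", "kwargs": {
  "motion": [0.2, 0, -0.5, 0, 0.2, 0, -0.5, 0, 0.2, 0, -0.5, 0]
}}

```text
time_s: 21.68
ee_pos: [0.5547, -0.2501, 0.1937]
eef_rot: [-0.465, 1.571, -0.57]
force: [0.3, -0.2, -0.0]
grip_width: 0.0196
```

Request:
{"fn": "servo_tool", "kwargs": {
  "motion": [0, 0, -0.5, 0, 0, 0, -0.5, 0, 0, 0, -0.5, 0]
}}

```text
time_s: 22.05
ee_pos: [0.5541, -0.2501, 0.1937]
eef_rot: [0.131, 1.571, 0.026]
force: [0.8, 0.9, 0.9]
grip_width: 0.0196
```

Run:
```python
from w import *
c=snap('wrist','10'); o,R=tool(); print(o['time_s'],o['force'].round(2),o['moment'].round(3),o['ee_pos'].round(4),st(o['ee_pos']).round(4)); rim('10',o,R)
P,ok=cloud(c);S=st(P); b=ok&(abs(S[...,2]-.264)<.005)&(abs(S[...,1])<.014)&(S[...,0]<.06); print('keeper top x',np.percentile(S[b][:,0],[2,10,50,90]))
b=ok&(S[...,2]>.215)&(abs(S[...,1])<.01)&(S[...,0]<-.012)&(S[...,0]>-.04); print('tip',len(S[b]),np.percentile(S[b],[2,50,98],axis=0).round(4))
```

```text
22.1 [0.19 0.57 0.24] [-0.064 -0.175 -0.094] [ 0.5541 -0.2501  0.1937] [-0.002  -0.0387  0.1937]
n 57 free circ (lat,down,r) [0.0394 0.0635] 0.0992 fixedR [0.039  0.0643] jaw off/slope [ 0.0058 -0.0005]
centre world [ 0.558  -0.2112  0.1294] stand [-0.0022  0.0003  0.1294]
keeper top x [0.00798573 0.00804866 0.00817647 0.01172723]
tip 8251 [[-0.034  -0.0097  0.2215]
 [-0.0227 -0.0054  0.3093]
 [-0.013   0.0037  0.3154]]
```

Request:
{"fn": "servo_tool", "kwargs": {
  "motion": [0, 0, -0.5, 0, 0, 0, -0.5, 0, 0, 0, -0.5, 0]
}}

```text
time_s: 22.48
ee_pos: [0.5537, -0.25, 0.1937]
eef_rot: [-0.108, 1.571, -0.214]
force: [0.5, 0.4, 1.1]
grip_width: 0.0194
```

Request:
{"fn": "servo_tool", "kwargs": {
  "motion": [0, 0, -0.5, 0, 0, 0, -0.5, 0, 0, 0, -0.5, 0]
}}

```text
time_s: 22.85
ee_pos: [0.5532, -0.25, 0.1937]
eef_rot: [-0.221, 1.57, -0.326]
force: [2.8, 0.1, 0.9]
grip_width: 0.0196
```

Request:
{"fn": "servo_tool", "kwargs": {
  "motion": [0, 0, -0.5, 0, 0, 0, -0.5, 0, 0, 0, -0.5, 0]
}}

```text
time_s: 23.22
ee_pos: [0.5529, -0.2499, 0.1937]
eef_rot: [-0.085, 1.57, -0.191]
force: [5.6, -0.3, 0.3]
grip_width: 0.0198
```

Horizontal force rose to 5.6 N, so the rim is against the tip. I ease the pull, check, and soften the grip before opening.

Request:
{"fn": "servo_tool", "kwargs": {
  "motion": [0, 0, 0.4, 0, 0, 0, 0.4, 0, 0, 0, 0.4, 0],
  "force": 20
}}

```text
time_s: 23.6
ee_pos: [0.5529, -0.25, 0.1936]
eef_rot: [3.074, 1.57, 2.969]
force: [1.6, -0.6, 1.1]
grip_width: 0.0199
```

Run:
```python
from w import *
c=snap('wrist','11'); o,R=tool(); print(o['time_s'],o['force'].round(2),o['moment'].round(3),o['ee_pos'].round(4),st(o['ee_pos']).round(4)); rim('11',o,R)
P,ok=cloud(c);S=st(P); b=ok&(abs(S[...,2]-.264)<.005)&(abs(S[...,1])<.014)&(S[...,0]<.06); print('keeper top x',np.percentile(S[b][:,0],[2,10,50,90]))
# post/collar self calibration: post top x relative
b=ok&(abs(S[...,2]-.25)<.002)&(S[...,0]>.07)&(S[...,0]<.13); print('post top x range',np.percentile(S[b][:,0],[1,50,99]),np.percentile(S[b][:,1],[1,50,99]))
```

```text
23.65 [ 0.41 -0.38  1.62] [-0.058 -0.204 -0.039] [ 0.5529 -0.25    0.1936] [-0.0032 -0.0387  0.1936]
n 57 free circ (lat,down,r) [0.0397 0.0633] 0.099 fixedR [0.0393 0.0643] jaw off/slope [ 0.0108 -0.0004]
centre world [ 0.557  -0.2109  0.1294] stand [-0.0033  0.0006  0.1294]
keeper top x [0.00695996 0.00700258 0.00712771 0.00977151]
post top x range [0.08439519 0.09851755 0.11341648] [-0.01413872  0.00094513  0.01448499]
```

View pics/wrist_11.png

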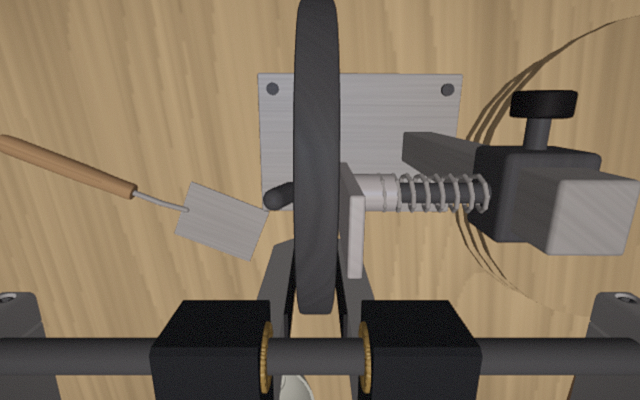

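The rim sits between tip (278,195) and keeper (350,215), still plumb, and the forces are near zero apart from the wheel's own weight. I open the gripper slightly.

Request:
{"fn": "servo_tool", "kwargs": {
  "motion": [0, 0, 0, 0, 0, 0, 0, 0, 0, 0, 0, 0],
  "force": 5
}}

```text
time_s: 24.02
ee_pos: [0.553, -0.25, 0.1936]
eef_rot: [-3.031, 1.571, -3.136]
force: [1.3, -1.2, 0.5]
grip_width: 0.0197
```

Request:
{"fn": "servo_tool", "kwargs": {
  "motion": [0, 0, 0, 0, 0, 0, 0, 0, 0, 0, 0, 0, 0, 0, 0, 0],
  "gripper": 0.4
}}

```text
time_s: 24.52
ee_pos: [0.553, -0.2499, 0.1936]
eef_rot: [2.483, 1.571, 2.378]
force: [0.6, 0.4, -0.1]
grip_width: 0.0377
```

Run:
```python
from w import *
c=snap('wrist','12'); o,R=tool(); print(o['time_s'],o['force'].round(2),o['moment'].round(3),o['ee_pos'].round(4),st(o['ee_pos']).round(4)); rim('12',o,R)
P,ok=cloud(c);S=st(P); b=ok&(abs(S[...,2]-.264)<.005)&(abs(S[...,1])<.014)&(S[...,0]<.06); print('keeper top x',np.percentile(S[b][:,0],[2,10,50,90]))
```

```text
24.575 [0.7  0.86 0.07] [-0.015 -0.13   0.032] [ 0.553  -0.25    0.1936] [-0.0031 -0.0387  0.1936]
n 57 free circ (lat,down,r) [0.0396 0.0634] 0.0992 fixedR [0.0392 0.0642] jaw off/slope [ 0.0111 -0.0005]
centre world [ 0.5571 -0.211   0.1295] stand [-0.0032  0.0005  0.1295]
keeper top x [0.00695835 0.00702128 0.00715096 0.01049106]
```

View pics/wrist_12.png

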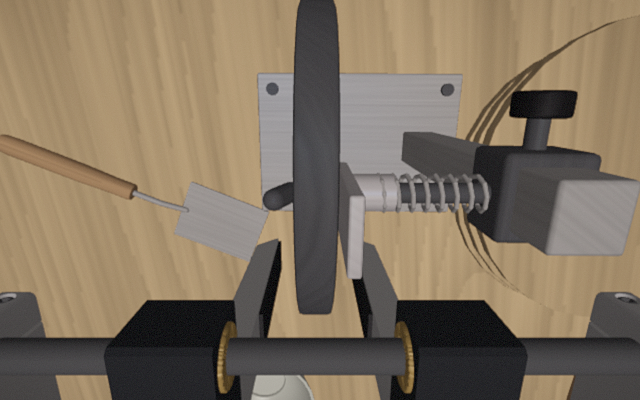

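The wheel stayed put with both fingers clear of the rim. I retreat straight up.

Request:
{"fn": "servo_tool", "kwargs": {
  "motion": [-3, 0, 0, 0, -10, 0, 0, 0, -20, 0, 0, 0, -35, 0, 0, 0, -50, 0, 0, 0, -70, 0, 0, 0, -90, 0, 0, 0, -110, 0, 0, 0, -130, 0, 0, 0, -145, 0, 0, 0, -150, 0, 0, 0, -150, 0, 0, 0, -150, 0, 0, 0]
}}

```text
time_s: 26.2
ee_pos: [0.5529, -0.2499, 0.3429]
eef_rot: [2.756, 1.57, 2.65]
force: [-0.5, -0.3, -0.9]
grip_width: 0.0375
```

Run:
```python
from w import *
c=snap('wrist','13'); snap('side','13'); o,R=tool(); print(o['time_s'],o['force'].round(2),o['ee_pos'].round(4))
cv2.imwrite('pics/s13.png',cv2.resize(load('side','13')['color'][60:260,240:440,::-1],None,fx=3,fy=3))
P,ok=cloud(c);S=st(P); b=ok&(abs(S[...,2]-.264)<.006)&(abs(S[...,1])<.014)&(abs(S[...,0])<.06); print('keeper top x',np.percentile(S[b][:,0],[2,10,50,90]))
b=ok&(abs(S[...,2]-.25)<.002)&(S[...,0]>.07)&(S[...,0]<.13); print('post top',np.percentile(S[b][:,0],[1,50,99]))
col=c['color']; b=ok&(S[...,2]>.16)&(S[...,2]<.24)&(abs(S[...,0]+.003)<.025)&(abs(S[...,1])<.11)&(col.max(2)<115)
L=[]
for v in range(0,400,4):
    u=np.nonzero(b[v])[0]
    if len(u)<10 or np.median(abs(S[v,u,1]))<.016: continue
    z=np.median(P[v,u,2]); e=onplane(c,[[u.min()-.5,v],[u.max()+.5,v]],z); L.append([*st(e.mean(0)),st(e)[1,0]-st(e)[0,0]])
L=np.array(L); print(L[::4].round(4))
from scipy.optimize import least_squares
f=least_squares(lambda p:np.hypot(L[:,1]-p[0],L[:,2]-p[1])-.1,[0,.13],loss='soft_l1',f_scale=.001).x; print('centre y,z',f,'x slope/off',np.polyfit(L[:,1],L[:,0],1))
```

```text
26.3 [ 0.18 -0.71 -0.06] [ 0.5529 -0.2499  0.3431]
keeper top x [0.00713818 0.00732456 0.00942859 0.01173094]
post top [0.08491169 0.09919107 0.1137037 ]
[[-0.0021  0.0905  0.1734  0.0183]
 [-0.0022  0.0744  0.1964  0.019 ]
 [-0.0022  0.0605  0.2096  0.0201]
 [-0.0022  0.0475  0.2178  0.0198]
 [-0.0023  0.0348  0.2229  0.0197]
 [-0.0027  0.0222  0.2274  0.0205]
 [-0.0027 -0.025   0.2264  0.0198]
 [-0.0032 -0.0407  0.2209  0.0195]
 [-0.0036 -0.0592  0.2097  0.0196]
 [-0.0032 -0.087   0.1778  0.0167]]
centre y,z [0.00035065 0.1294772 ] x slope/off [ 0.00756661 -0.00274756]
```

View pics/s13.png

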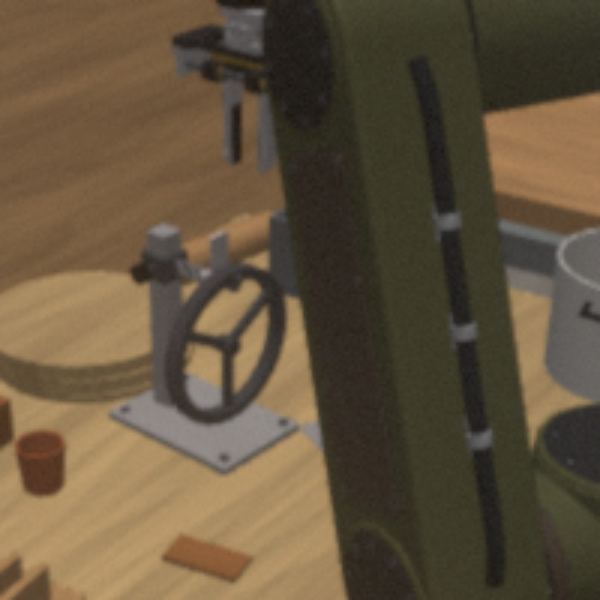

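View pics/wrist_13.png

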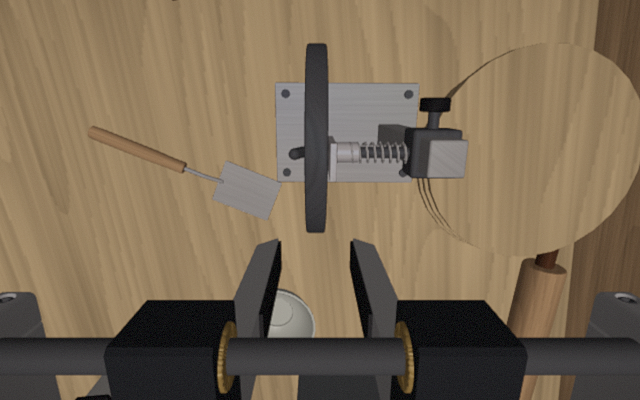

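Run:
```python
from h import *
print(ctrl.hand_in()); print(ctrl.get_obs()['time_s'])
```

```text
the job is handed in; nothing more can be done
None
the job is handed in; nothing more can be done
```

The wheel is hanging on the J-hook between tip and keeper, and I handed the job in at about 26 s of the 61 s limit. No verdict is reported at hand-in.

**What I did:** I lifted the wheel out of the rack by its rim and pushed the keeper back about 16.5 mm with the rim's side. I then lowered it until I felt the hook take the weight, with the arm's top at about 0.214 m, and drew it forward until it met the tip. Only then did I soften the grip, open the fingers and retreat straight up. By my estimate it pressed on the hook with about 12 N at most, against the 20 N limit.

**Last checks before hand-in:**
- **Position:** the wheel's centre was about 129 mm high, about 3 mm from the stand's origin along the arm and 0.4 mm across it.
- **Angle:** the axle was within about 0.01 rad of the arm. The lone spoke looked plumb in the side picture, and the rim fit turned less than 0.01 rad in the hand.
- **At rest:** the wheel did not move visibly when I opened the fingers, and the robot was clear of everything.
- **Other objects:** I moved nothing else knowingly, but did not measure the bystanders' positions again at the end.

**One disagreement:** the keeper measured about 7–8 mm back (up to 9 mm in the last, noisier reading), not the nominal 10 mm. That is still inside the 6–13.5 mm band. My stand frame is only good to about 1–2 mm, which may explain some of the gap.

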